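# Close the glue warmer, then lift the jacket cover alone

## Robot

A 6-joint arm with a two-finger parallel gripper is mounted at the origin on the work surface; the furniture and walls round the work are solid. World frame = base frame: x ahead of the robot, y to its left, z up, the work surface at z = 0. Lengths are in m, angles in degrees, forces in N, time in s.
With the tool pointing down it reaches from about 0.325 to 0.85 m from the base axis. Payload 15.5 kg.
Tool frame: the origin (TCP) lies midway between the tips of the shut fingers; the grasp point (between the pads) lies 19 mm behind it; y points along the fingers, x is the direction in which the jaws open and shut, and the axes are right-handed (so a half turn about y gives the same grasp; the last joint's range is limited). The gripper opens to 91 mm and grips with 3 to 60 N. Pads are 32 mm wide; open, the fingers measure 118 mm over their backs; the gripper's body (76 mm by 178 mm) begins 60 mm behind the grasp point.
Start: joints at [61.679, 28.281, 77.091, -0, 74.628, -5.472], TCP at [0.243, 0.576, 0.214] pointing down, gripper open.
Joint ranges: [-166.48, 166.48], [-47.26, 123.95], [12.59, 153.08], [-70.14, 250.14], [6.76, 159.57], [-176.63, 176.63]. Speed limits (degrees/s): [108.29, 108.29, 147.25, 172.46, 172.46, 172.46].

## Interface

Orientations are given as a 3x3 rotation matrix whose columns are the frame's x, y, z axes.
In Python, from bench import ctrl gives the robot as it stands. The module is installed in compiled form; this text tells all that it offers. Calls block until the motion is done:
- ctrl.goto(position, orientation): joint-space move of the TCP to a pose.
- ctrl.move_l(position, vel=0.15, ori=None, contact_N=None): straight line of the TCP; ori=None keeps the orientation; vel is the mean speed in m/s. With contact_N (N) it stops when the force on the tool has changed by that much, and returns True; else False.
- ctrl.movej(angles): joint-space move.
- ctrl.command_gripper(opening): opening from 0.0 (shut) to 1.0 (fully open); the grip force is fixed at half the most; returns when the fingers have stopped.
- ctrl.sleep(seconds).
- ctrl.ik(position, orientation): joint angles nearest the present ones, or None.
- ctrl.read_camera(name): name is "scene" or "side" or "wrist"; returns the picture (384x512x3 uint8, blue, green, red); there is no depth.
- ctrl.camera_params(name): a dict with "fx", "fy", "cx", "cy" (pixels), "D" ([k1, k2, p1, p2, k3] as OpenCV has them; the pictures are not rectified), "pose" (4x4, takes a point from camera to world coordinates); the wrist camera has in their place "T_tool_cam" (4x4, takes a point from camera to tool coordinates, whose origin is the TCP and whose axes are the tool frame's). Camera axes: x right, y up, looking along -z (the intrinsics and any distortion apply to the point x, -y, -z); pixel columns grow to the right and rows downward; lengths in m; the calibration is good to about 2 mm. A picture is of the moment at which its call begins: read the wrist's pose just before it. camera_params takes no time and is no camera call.
A pose or a line that the arm cannot do raises ctrl.MotionError and nothing moves.
- ctrl.sign_off(): hands the job in, once; it reports no verdict.
Readings, each from a call of its own:
- ctrl.current_t(): time.
- ctrl.current_q(): joint angles.
- ctrl.current_dq(): joint speeds.
- ctrl.current_effort(): joint torques, N m.
- ctrl.current_tool_pos(): TCP position.
- ctrl.current_eef_rot(): TCP orientation.
- ctrl.current_contact_force(): force on the tool from outside, world axes, zero at the start.
- ctrl.current_wrist_torque(): the same for the moment, N m.
- ctrl.current_grip_width(): opening from 0.0 (shut) to 1.0 (fully open).
Only numpy, scipy, OpenCV 4.12 (cv2) and the standard library are available. Lean on these libraries where they do the work, as an engineer would, in place of code of your own. Each camera call takes 0.05 s, during which the arm holds its last target.

## Task

Get the glue warmer going: first turn the thermostat knob until its white pointer line stands at the brass clip on the scale. Then take the two nested lids off the offcut together (the inner lid's black knob carries both), lower them onto the warmer until the inner lid is home in the glue pot and the ring-shaped outer lid is home on the jacket, and let go without dropping them. Last, lift the outer lid alone (its collar is the grip), leaving the inner lid undisturbed, and finish still holding it level, straight over the jacket and clear above the black knob, so that I can look into the jacket; leave the bottle, the tape roll and the wood block where they are.

Things in the scene. Friction and masses are not known exactly. Their poses are not given: they have to be found in the camera images.
- warmer: Glue warmer, fixed. Grey base 190 x 305 mm, 45 mm high, from y = -210 to +95 mm of its frame. Origin: at bench height on the axis of the steel jacket (outer diameter 156, inner 150, rim 105 mm above the bench) and of the copper glue pot in its middle (outer 84, inner 78, rim at 99 mm). The thermostat is on the base's top at y = -155 mm, x = 0.
- pot_rim (a point): Centre of the glue pot's rim, 99 mm above the bench.
- jacket_rim (a point): Centre of the jacket's rim, 105 mm above the bench, on the same vertical axis.
- thermostat (a joint): Angle of the thermostat knob in rad, 0 to 4.71, growing clockwise as seen from above. At 0 the pointer is at 135 degrees counter-clockwise from the warmer's +x axis. Turns stiffly (0.04 N m) and stays where it is left.
- knob_grip (a point): On the knob's vertical axis at the height to grip, 64.5 mm above the bench; x axis along the bar towards its pointer end (white line). Black skirt of 47 mm diameter, 46.5 to 52.5 mm above the bench; across it a bar grip 46 mm long, 12 mm thick, its top at 73.5 mm. The scale plate below, 86 mm across with ticks every 15 degrees, is at 46 mm.
- pointer_tip (a point): Point on the line of the pointer, 30 mm from the knob's axis, 46.5 mm above the bench. Turns with the knob.
- clip (a joint): Angle of the brass clip on the scale, in the same measure as the knob's angle: the knob is set when the two are equal. The clip stays where it is.
- clip_mark (a point): Point at which the clip aims, 30 mm from the knob's axis; the pointer tip belongs here. The clip itself is a brass piece about 16 x 7 mm on the rim of the scale plate.
- inner_lid: Steel inner lid, 0.25 kg. Upwards from its origin (centre of its underside): tapered plug, 66 mm diameter below, 72 at 8 mm; flange of 92 mm diameter, 8 to 12 mm; boss of 50 to 44 mm, 12 to 16 mm; upright round black knob of 24 mm diameter, 16 to 66 mm. Starts flat on the offcut. Home when its flange lies on the glue pot's rim: origin 8 mm below the rim.
- outer_lid: Steel ring lid, 0.22 kg. Up from origin (centre, underside): tapered lip of 132 to 144 mm diameter, 0-8 mm; plate of 168 mm, 8-12 mm; collar of 60 mm outside, 52 inside, 12-32 mm, round the hole through which the inner lid's knob stands. Starts loose on the inner lid's flange, origin 4 mm above the inner's, so the knob lifts both. Home with its plate on the jacket's rim: origin 8 mm below the rim.
- offcut: Fixed pale board, 150 x 200 x 19 mm, lying flat, on which the nested lids start. Origin: centre of its underside.
- bottle: Bystander: tall squeeze bottle, 40 x 63 x 206 mm, upright. Origin: centre of its underside.
- tape_roll: Bystander: roll of masking tape lying flat, 100 mm across, 25 mm high. Origin: centre of its underside.
- block: Bystander: wood block, 70 x 70 x 35 mm. Origin: centre of its underside.
Mind the look-alikes: they are no part of the job. What is shaped like the inner_lid but orange or pink is not meant.

How it is judged (in metres and radians):
On the way, in this order (a step that is already met when the one before it is completed fails the run):
1. the thermostat's pointer stands at the brass clip (horizontal distance between pointer_tip and clip_mark below 0.005 m), for 0.3 s.
2. both lids are home on the warmer and the inner lid's knob is let go (horizontal distance between inner_lid and pot_rim below 0.006 m and z of inner_lid in the frame of pot_rim below -0.005 m and angle between each of inner_lid, outer_lid's own z axis and vertical below 0.06 rad and horizontal distance between outer_lid and jacket_rim below 0.006 m and z of outer_lid in the frame of jacket_rim below -0.005 m and contact force between the fingers and inner_lid below 0.1 N and horizontal distance between pointer_tip and clip_mark below 0.005 m), for 0.2 s.
3. the outer lid is lifted alone, the inner lid still home (horizontal distance between inner_lid and pot_rim below 0.006 m and z of inner_lid in the frame of pot_rim below -0.005 m and angle between inner_lid's own z axis and vertical below 0.06 rad and z of outer_lid in the frame of inner_lid above 0.03 m), for 0.1 s.
At the end, for the whole second after the job is handed in: Pointer within 5 mm of the clip's mark; inner lid home in the glue pot, within 6 mm of its axis and untouched; outer lid still in the fingers, touching nothing else, level to 0.2 rad, within 40 mm of the pot's axis, its lowest edge over 160 mm above the bench (the black knob's top: 157) (horizontal distance between pointer_tip and clip_mark below 0.005 m and horizontal distance between inner_lid and pot_rim below 0.006 m and z of inner_lid in the frame of pot_rim below -0.005 m and angle between inner_lid's own z axis and vertical below 0.06 rad and contact force between each of the fingers, outer_lid and inner_lid below 0.1 N and height (world z) of outer_lid above 0.16 m and horizontal distance between outer_lid and jacket_rim below 0.04 m and angle between outer_lid's own z axis and vertical below 0.2 rad and contact force between the fingers and outer_lid above 1 N and contact force between outer_lid and warmer below 0.1 N and linear speed of outer_lid below 0.03 m/s); the arm keeps its last pose, push and grip.
It fails at once if the outer lid is parted from the inner lid while the inner lid is not home in the glue pot ((z of outer_lid in the frame of inner_lid above 0.025 m or horizontal distance between outer_lid and inner_lid above 0.03 m) and not (horizontal distance between inner_lid and pot_rim below 0.006 m and z of inner_lid in the frame of pot_rim below -0.005 m and angle between inner_lid's own z axis and vertical below 0.06 rad)).
It fails at once if the lids are dropped: the inner lid is let go more than 12 mm above its seat (height (world z) of inner_lid above 0.103 m and contact force between the fingers and inner_lid below 0.1 N).
It fails at once if the bottle, the tape roll or the wood block is moved more than 30 mm (distance of any of bottle, tape_roll, block from where it was at the start of the episode above 0.03 m).
It also fails if it takes over 72 s, if anything falls off the work surface, if the arm or the gripper's body presses on something with over 40 N, if the wrist force passes 120 N, or if a joint passes its speed limit or range.

## Working session

There is one attempt and no reset: what is moved stays moved. The work goes in short steps, each a Python script; the robot and the scene stay as the last script left them, time stands still between calls to the robot, and variables do not carry over. Pictures are saved under pics/ and viewed, and the job is handed in when it is done.

```bash
mkdir -p pics; ls
cat > h.py <<'E'
import numpy as np, cv2
from bench import ctrl
def K(p): return np.array([[p['fx'],0,p['cx']],[0,p['fy'],p['cy']],[0,0,1.]])
def campose(name):
    p=ctrl.camera_params(name)
    if name=='wrist':
        T=np.eye(4);T[:3,:3]=np.array(ctrl.current_eef_rot());T[:3,3]=ctrl.current_tool_pos()
        return p,T@np.array(p['T_tool_cam'])
    return p,np.array(p['pose'])
def shot(name,fn=None):
    p,T=campose(name); im=ctrl.read_camera(name)
    if fn: cv2.imwrite('pics/'+fn,im); np.savez('pics/'+fn+'.npz',T=T,K=K(p),D=np.array(p['D']))
    return im,T,K(p),np.array(p['D'])
def load(fn):
    z=np.load('pics/'+fn+'.npz'); return cv2.imread('pics/'+fn),z['T'],z['K'],z['D']
def ray(uv,T,K_,D):
    uv=np.asarray(uv,float).reshape(-1,1,2)
    n=cv2.undistortPoints(uv,K_,D).reshape(-1,2)
    d=np.c_[n[:,0],-n[:,1],-np.ones(len(n))]@T[:3,:3].T
    return T[:3,3],d
def onplane(uv,z,T,K_,D):
    o,d=ray(uv,T,K_,D); s=(z-o[2])/d[:,2]; return (o+d*s[:,None])[:,:2]
def proj(P,T,K_,D):
    P=np.asarray(P,float).reshape(-1,3); c=(P-T[:3,3])@T[:3,:3]; c=c*[1,-1,-1]
    return cv2.projectPoints(c,np.zeros(3),np.zeros(3),K_,D)[0].reshape(-1,2)
E
python3 - <<'E'
from h import *
np.set_printoptions(precision=4,suppress=True)
for n in ['scene','side','wrist']:
    im,T,k,D=shot(n,n+'0.png'); print(n,T,k[0,0],D)
    cv2.imwrite('pics/%s0b.png'%n,cv2.resize(im,(768,576)))
print(ctrl.current_t(),ctrl.current_eef_rot(),ctrl.current_grip_width())
print(ctrl.camera_params('wrist'))
E
```

```text
pics
scene [[ 0.4417  0.6118 -0.6562 -0.2512]
 [-0.8971  0.312  -0.313  -0.38  ]
 [ 0.0132  0.7269  0.6866  0.8487]
 [ 0.      0.      0.      1.    ]] 363.4245784975465 [0.0254 0.     0.     0.     0.    ]
side [[ 0.9817  0.086  -0.1701  0.2232]
 [-0.1894  0.5394 -0.8205 -1.3596]
 [ 0.0212  0.8376  0.5458  0.9736]
 [ 0.      0.      0.      1.    ]] 462.5924296926594 [-0.0559  0.      0.      0.      0.    ]
wrist [[ 0.388  -0.8806 -0.2718  0.1662]
 [ 0.9216  0.3705  0.1153  0.6087]
 [-0.0008 -0.2953  0.9554  0.3845]
 [ 0.      0.      0.      1.    ]] 271.09653938750813 [0.0016 0.     0.     0.     0.    ]
0.15 [[ 0.3883 -0.0005 -0.9215]
 [ 0.9215 -0.0008  0.3883]
 [-0.001  -1.      0.0001]] 0.9967116167236503
{'fx': 271.09653938750813, 'fy': 271.09653938750813, 'cx': 257.03509052075503, 'cy': 188.50603231730923, 'D': array([0.0016, 0.    , 0.    , 0.    , 0.    ]), 'T_tool_cam': array([[ 1.    , -0.0002, -0.0004,  0.0007],
       [-0.0003,  0.2954, -0.9554, -0.1711],
       [ 0.0003,  0.9554,  0.2954,  0.0832],
       [ 0.    ,  0.    ,  0.    ,  1.    ]])}
```

View pics/scene0b.png

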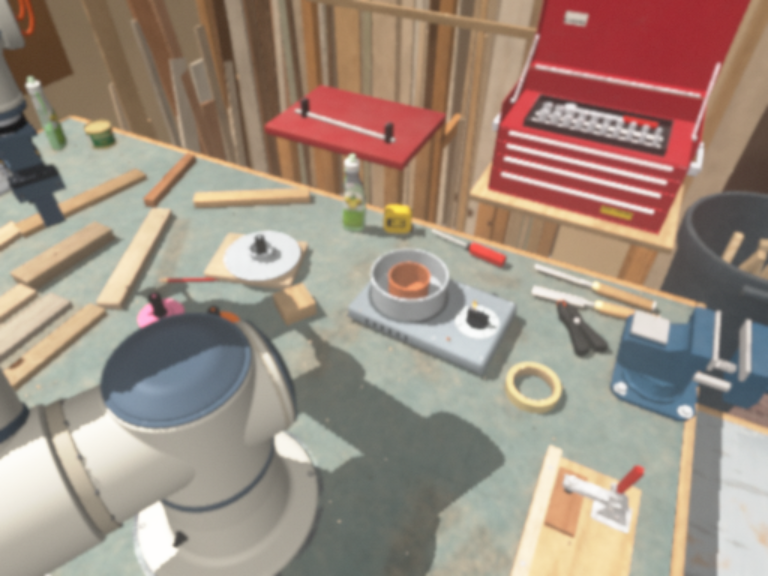

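View pics/side0b.png

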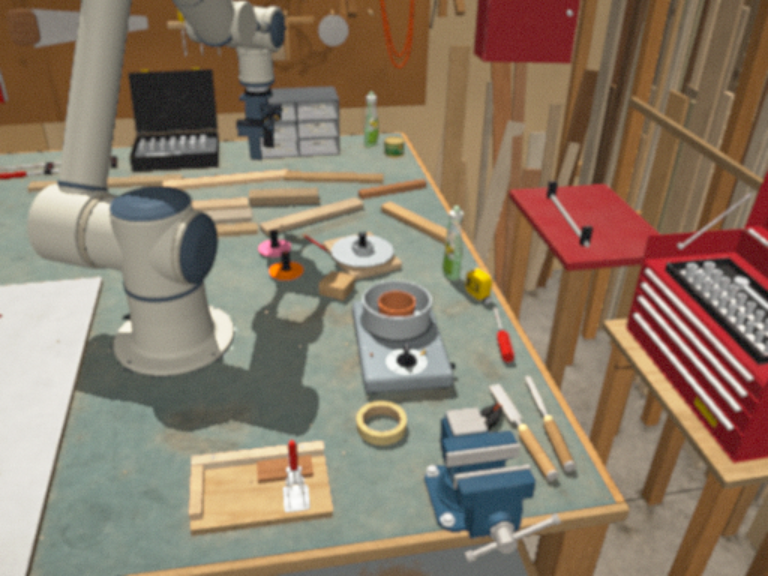

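View pics/wrist0b.png

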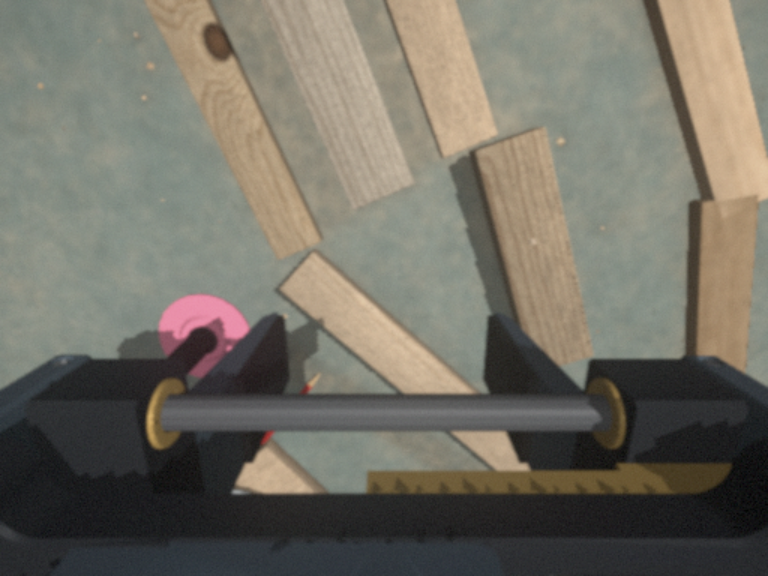

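Run:
```python
from h import *
np.set_printoptions(precision=4,suppress=True)
pts={'scene':{'jacketrim':((410,272),.105),'therm':((478,318),.065),'lidknob':((260,243),.085),'lidcentre':((262,258),.035),'bottle':((354,228),0),'tape':((533,390),.0125),'block':((295,300),.035)},
'side':{'jacketrim':((397,302),.105),'therm':((407,358),.065),'lidknob':((363,238),.085),'lidcentre':((363,252),.035),'bottle':((453,275),0),'tape':((382,424),.0125),'block':((338,284),.035)}}
for n,d in pts.items():
    im,T,k,D=load(n+'0.png')
    for m,(uv,z) in d.items(): print(n,m,onplane(np.array(uv)/1.5,z,T,k,D))
for n,(u,v,w,h) in {'scene':(220,145,160,120),'side':(200,130,130,140)}.items():
    im=load(n+'0.png')[0][v:v+h,u:u+w]; cv2.imwrite('pics/%s0c.png'%n,cv2.resize(im,None,fx=5 if n=='scene' else 4,fy=5 if n=='scene' else 4,interpolation=cv2.INTER_CUBIC)[:600,:800])
```

```text
scene jacketrim [[ 0.5145 -0.0753]]
scene therm [[ 0.4935 -0.2332]]
scene lidknob [[0.4716 0.266 ]]
scene lidcentre [[0.4766 0.2727]]
scene bottle [[0.7097 0.1624]]
scene tape [[ 0.4159 -0.3741]]
scene block [[0.3968 0.1327]]
side jacketrim [[ 0.5095 -0.0896]]
side therm [[ 0.5008 -0.2424]]
side lidknob [[0.4882 0.2561]]
side lidcentre [[0.4902 0.2682]]
side bottle [[0.7197 0.1683]]
side tape [[ 0.4235 -0.3745]]
side block [[0.4016 0.1166]]
```

View pics/scene0c.png

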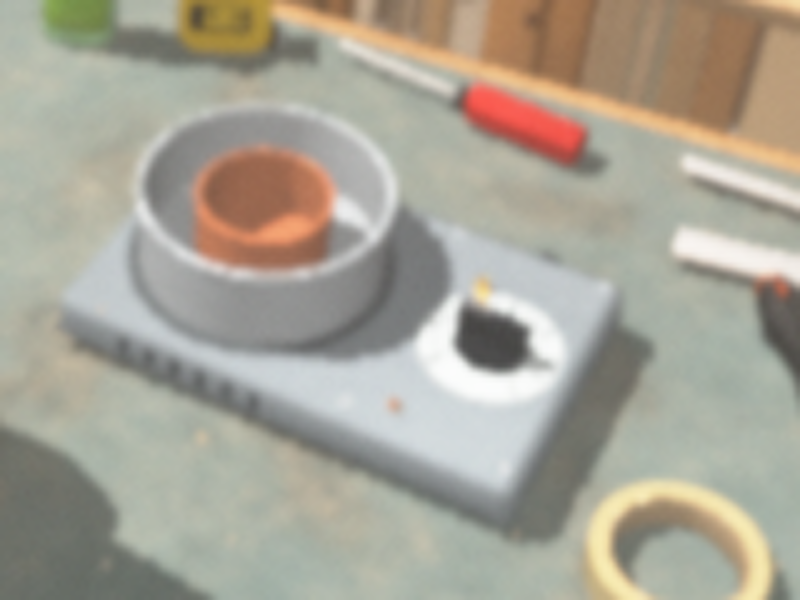

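View pics/side0c.png

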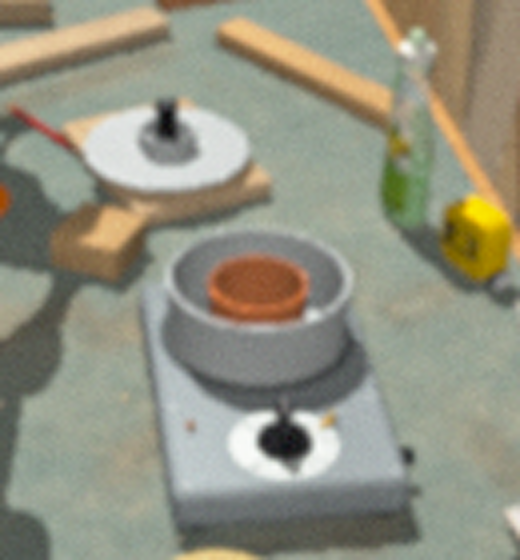

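```bash
cat >> h.py <<'E'
def R(a):
    a=np.radians(a); x=np.array([np.cos(a),np.sin(a),0]); y=np.array([0,0,-1.]); return np.c_[x,y,np.cross(x,y)]
E
python3 - <<'E'
from h import *
np.set_printoptions(precision=4,suppress=True)
for a in (-90,90,0,180,45,-45): print(a, ctrl.ik([.445,-.16,.27],R(a)), ctrl.ik([.497,-.238,.055],R(a)), ctrl.ik([.48,.27,.06],R(a)), ctrl.ik([.514,-.08,.112],R(a)))
ctrl.goto([.445,-.16,.27],R(-90))
im,T,k,D=shot('wrist','w1.png'); print(T,ctrl.current_t())
cv2.imwrite('pics/w1b.png',cv2.resize(im,(768,576)))
E
```

```text
-90 [-27.0165  12.6031  92.9002  -0.      74.4967  62.9835] [-31.7976  34.3002  96.9112  -0.      48.7885  58.2024] [ 23.145   33.8373  96.7568  -0.      49.4059 113.145 ] [-15.4257  27.4665  98.5666  -0.      53.967   74.5743]
90 [ -27.0165   12.6031   92.9002   -0.       74.4967 -117.0165] [ -31.7976   34.3002   96.9112   -0.       48.7885 -121.7976] [ 23.145   33.8373  96.7568  -0.      49.4059 -66.855 ] [ -15.4257   27.4665   98.5666   -0.       53.967  -105.4257]
0 [-27.0165  12.6031  92.9002  -0.      74.4967 -27.0165] [-31.7976  34.3002  96.9112  -0.      48.7885 -31.7976] [23.145  33.8373 96.7568 -0.     49.4059 23.145 ] [-15.4257  27.4665  98.5666  -0.      53.967  -15.4257]
180 [-27.0165  12.6031  92.9002  -0.      74.4967 152.9835] [-31.7976  34.3002  96.9112  -0.      48.7885 148.2024] [  23.145    33.8373   96.7568   -0.       49.4059 -156.855 ] [-15.4257  27.4665  98.5666  -0.      53.967  164.5743]
45 [-27.0165  12.6031  92.9002  -0.      74.4967 -72.0165] [-31.7976  34.3002  96.9112  -0.      48.7885 -76.7976] [ 23.145   33.8373  96.7568  -0.      49.4059 -21.855 ] [-15.4257  27.4665  98.5666  -0.      53.967  -60.4257]
-45 [-27.0165  12.6031  92.9002  -0.      74.4967  17.9835] [-31.7976  34.3002  96.9112  -0.      48.7885  13.2024] [23.145  33.8373 96.7568 -0.     49.4059 68.145 ] [-15.4257  27.4665  98.5666  -0.      53.967   29.5743]
[[ 0.0015  0.9558  0.294   0.53  ]
 [-1.      0.0015  0.0003 -0.1591]
 [-0.0002 -0.294   0.9558  0.441 ]
 [ 0.      0.      0.      1.    ]] 2.9
```

View pics/w1b.png

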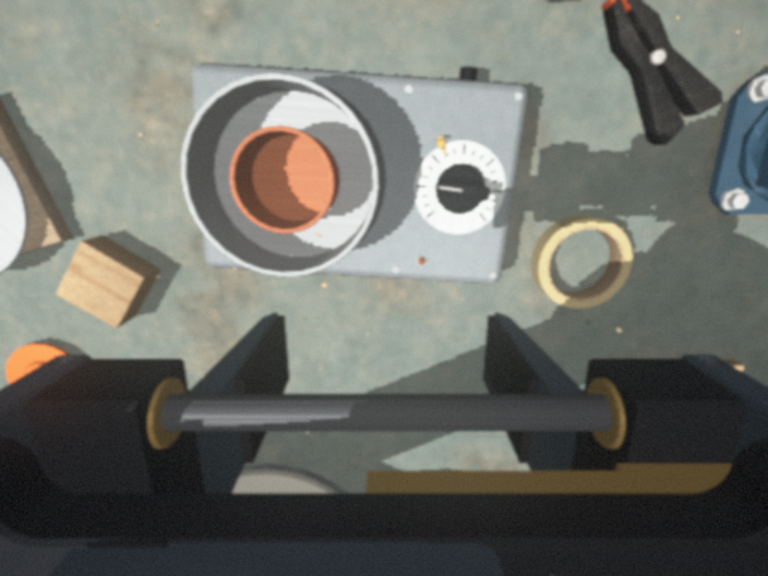

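Run:
```python
from h import *
im=load('w1.png')[0][75:170,260:355]; cv2.imwrite('pics/w1c.png',cv2.resize(im,(600,600),interpolation=cv2.INTER_CUBIC))
im=load('w1.png')[0][40:190,110:260]; cv2.imwrite('pics/w1d.png',cv2.resize(im,(600,600),interpolation=cv2.INTER_CUBIC))
```

```text
(no output)
```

View pics/w1c.png

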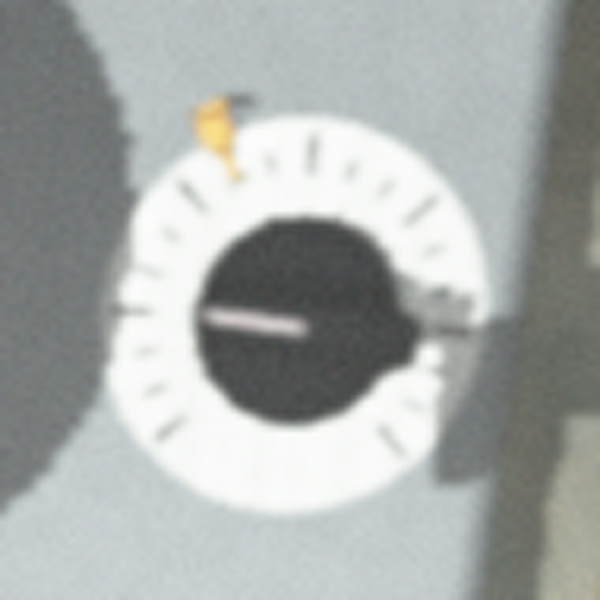

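View pics/w1d.png

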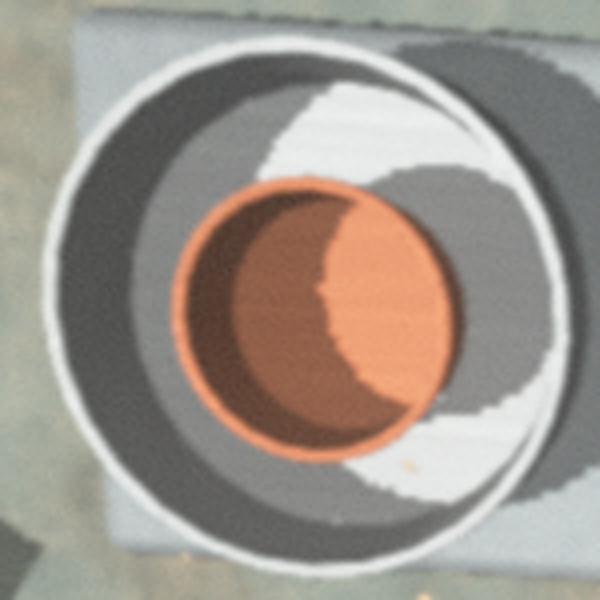

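```bash
cat >> h.py <<'E'
def circfit(P):
    A=np.c_[2*P,np.ones(len(P))]; w=np.ones(len(P),bool)
    for _ in range(6):
        s=np.linalg.lstsq(A[w],(P[w]**2).sum(1),rcond=None)[0]; c=s[:2]; r=np.sqrt(s[2]+c@c)
        e=abs(np.hypot(*(P-c).T)-r); w=e<max(2*np.median(e),.0006)
    return c,r,w.sum(),np.median(e)
def radial(img,c,z,rs,view,pick,n=180):
    out=[]
    for a in np.linspace(0,2*np.pi,n,endpoint=False):
        P=np.c_[c[0]+rs*np.cos(a),c[1]+rs*np.sin(a),np.full(len(rs),z)]
        uv=proj(P,*view).astype(np.float32)
        v=cv2.remap(img,uv[:,0].reshape(1,-1),uv[:,1].reshape(1,-1),cv2.INTER_LINEAR)[0].astype(float)
        i=pick(v)
        if i is not None: out.append(P[i,:2])
    return np.array(out)
E
cat > meas.py <<'E'
from h import *
np.set_printoptions(precision=4,suppress=True)
def jacket(im,view,c0):
    g=cv2.cvtColor(im,cv2.COLOR_BGR2GRAY)
    rs=np.arange(.068,.088,.00025)
    c=np.array(c0)
    for _ in range(3):
        P=radial(g,c,.105,rs,view,lambda v:int(v.argmax()) if v.max()>v.mean()+15 else None); f=circfit(P); c=f[0]
    return f
def pot(im,view,c0):
    f=im.astype(float); o=np.clip(f[:,:,2]-f[:,:,0],0,255).astype(np.uint8)
    rs=np.arange(.055,.030,-.00025); c=np.array(c0)
    for _ in range(3):
        P=radial(o,c,.099,rs,view,lambda v:(int(np.argmax(v>55)) if (v>55).any() else None)); q=circfit(P); c=q[0]
    return q
def plate(im,view,c0):
    g=cv2.cvtColor(im,cv2.COLOR_BGR2GRAY)
    rs=np.arange(.050,.034,-.00025); c=np.array(c0)
    def pk(v):
        d=np.diff(v); i=int(d.argmax()); return i if v.max()>225 and v[:6].mean()<205 else None
    for _ in range(3):
        P=radial(g,c,.046,rs,view,pk); q=circfit(P); c=q[0]
    return q
E
python3 - <<'E'
from meas import *
im,*v=load('w1.png')
uv=lambda a:(np.array([[281,175]])/1.5)
c0=onplane([[281/1.5,175/1.5]],.105,*v)[0]; print('init',c0)
print('jacket',jacket(im,v,c0)); print('pot',pot(im,v,onplane([[285/1.5,180/1.5]],.099,*v)[0]))
k0=onplane([[260+295/6.316,75+315/6.316]],.046,*v)[0]; q=plate(im,v,k0); print('plate',k0,q)
z=lambda p:[[260+p[0]/6.316,75+p[1]/6.316]]
a=onplane(z((205,316)),.0735,*v)[0]; b=onplane(z((307,328)),.0735,*v)[0]; t=onplane(z((236,178)),.047,*v)[0]; t2=onplane(z((212,122)),.049,*v)[0]
print(a,b,t,t2)
for c in (q[0],): 
  print('line ang',np.degrees(np.arctan2(*(a-b)[::-1])),'from c',np.degrees(np.arctan2(*(a-c)[::-1])),'clip',np.degrees(np.arctan2(*(t-c)[::-1])),np.degrees(np.arctan2(*(t2-c)[::-1])),np.hypot(*(t-c)))
# base edges
E
```

```text
init [ 0.5166 -0.0755]
jacket (array([ 0.5116, -0.0735]), np.float64(0.07664352954020505), np.int64(142), np.float64(0.00015046921939856905))
pot (array([ 0.5118, -0.0742]), np.float64(0.042907700377740124), np.int64(166), np.float64(0.0003587818684065054))
plate [ 0.5032 -0.2297] (array([ 0.5025, -0.2288]), np.float64(0.044229019024429876), np.int64(118), np.float64(0.0003930612311918713))
[ 0.5048 -0.2059] [ 0.5024 -0.2274] [ 0.5326 -0.2149] [ 0.5441 -0.2089]
line ang 83.56036240928354 from c 84.09629464709508 clip 24.774641308025696 25.538629901106447 0.03316699012684162
```

Run:
```python
from h import *
np.set_printoptions(precision=4,suppress=True)
c=[.5025,-.2288]; a=-6.2
ctrl.goto(c+[.13],R(a))
ctrl.command_gripper(.5)
hit=ctrl.move_l(c+[.0565],vel=.06,contact_N=8)
print(hit,ctrl.current_tool_pos(),ctrl.current_contact_force())
ctrl.command_gripper(0.0)
print(ctrl.current_grip_width()*91,ctrl.current_contact_force(),ctrl.current_wrist_torque(),ctrl.current_tool_pos(),ctrl.current_t())
im,T,k,D=shot('wrist','w2.png'); cv2.imwrite('pics/w2b.png',cv2.resize(im,(768,576)))
```

```text
False [ 0.5027 -0.229   0.0568] [ 1.5504 -0.261   0.2504]
11.908318141021407 [-6.9945 -1.8535  6.0666] [-0.4432  1.3011 -0.0295] [ 0.5015 -0.2287  0.0565] 7.1333
```

View pics/w2b.png

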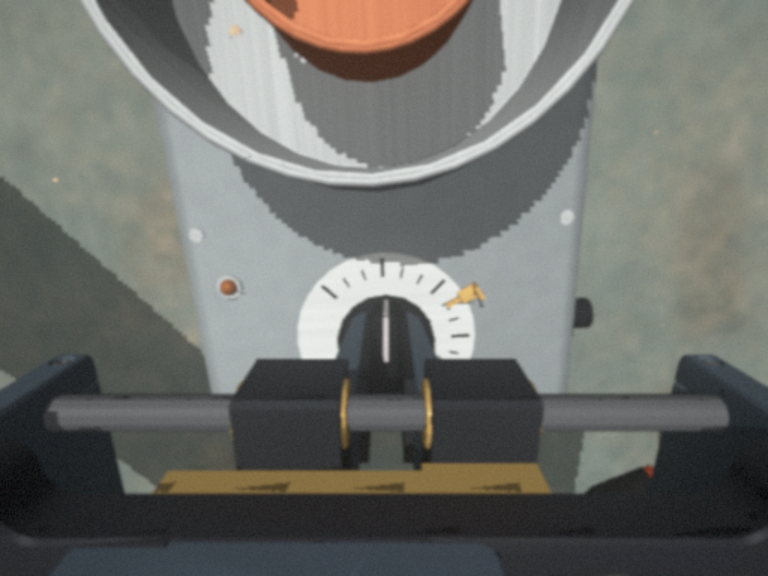

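Run:
```python
from h import *
np.set_printoptions(precision=4,suppress=True)
c=[.5012,-.2289,.0565]
for a in (-26,-46,-64.8):
    ctrl.goto(c,R(a)); r=np.array(ctrl.current_eef_rot()); print(a,np.degrees(np.arctan2(r[1,0],r[0,0])),ctrl.current_contact_force(),ctrl.current_wrist_torque())
print(ctrl.current_t(),ctrl.current_grip_width()*91,ctrl.current_tool_pos())
im,T,k,D=shot('wrist','w3.png'); cv2.imwrite('pics/w3b.png',cv2.resize(im,(768,576)))
```

```text
-26 -25.775703921541645 [ 2.2828  2.2865 -1.0259] [ 0.3372 -0.5155  0.0092]
-46 -45.64759871170393 [ 4.5671  2.316  -0.5376] [ 0.4075 -0.7409 -0.0049]
-64.8 -64.41136539999023 [5.0399 2.1833 0.0489] [ 0.3475 -0.856  -0.0683]
8.4833 11.907117667855271 [ 0.5015 -0.229   0.0566]
```

View pics/w3b.png

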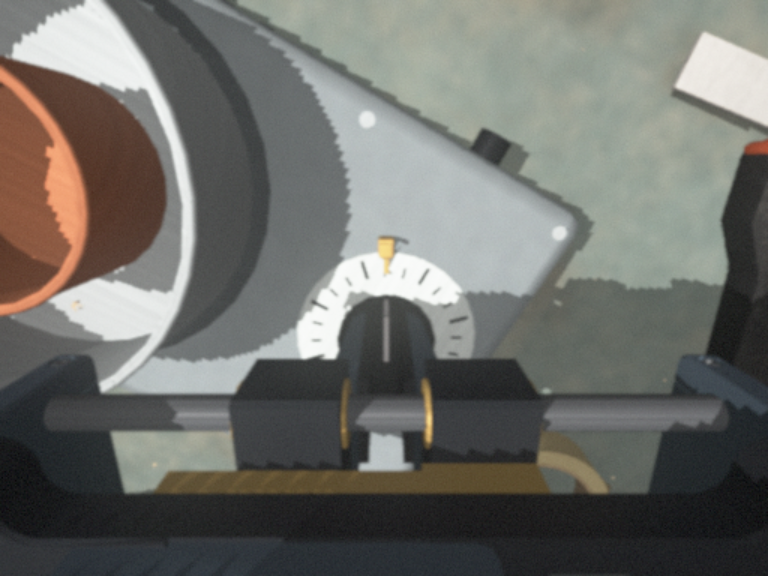

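Run:
```python
from h import *
np.set_printoptions(precision=4,suppress=True)
c=[.5012,-.2289]
ctrl.command_gripper(.45)
ctrl.move_l(c+[.20],vel=.12)
im,T,k,D=shot('wrist','w4.png')
cv2.imwrite('pics/w4c.png',cv2.resize(im[90:250,140:370],None,fx=3.4,fy=3.4,interpolation=cv2.INTER_CUBIC))
ctrl.goto([.42,.25,.25],R(-90)); ctrl.command_gripper(1)
im,T,k,D=shot('wrist','w5.png'); cv2.imwrite('pics/w5b.png',cv2.resize(im,(768,576))); print(ctrl.current_t())
```

```text
13.2667
```

View pics/w4c.png

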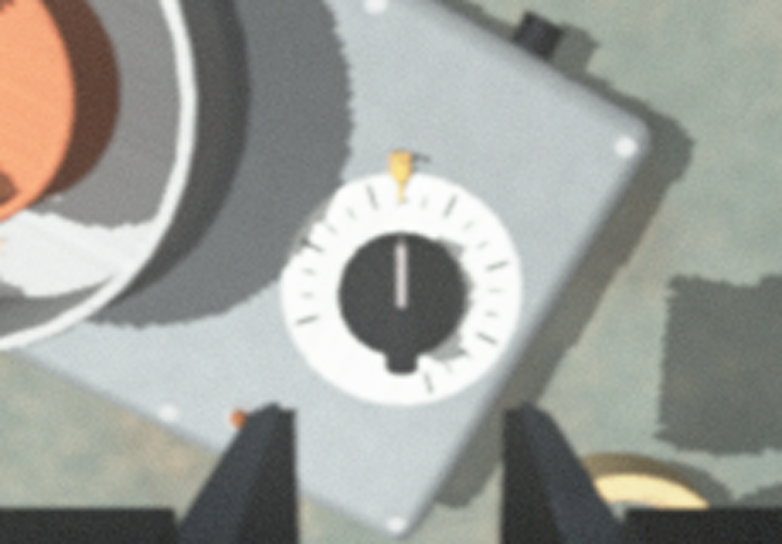

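View pics/w5b.png

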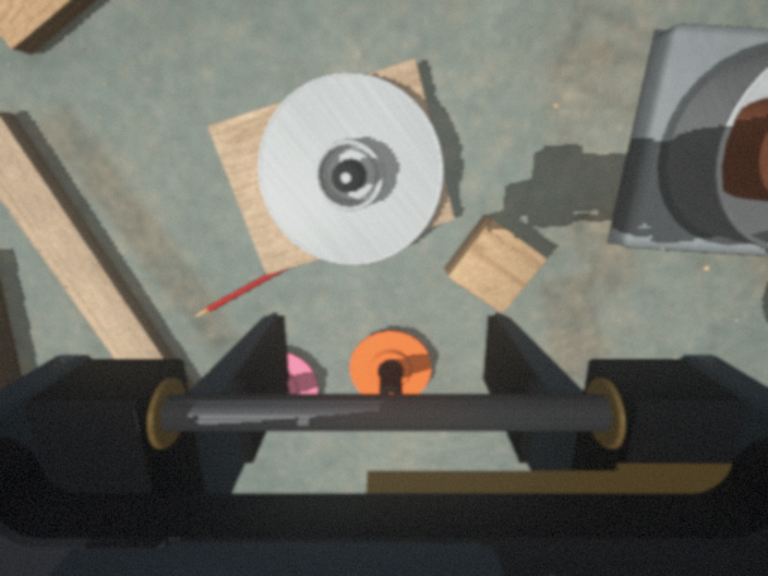

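Run:
```python
from meas import *
im,*v=load('w5.png')
g=cv2.cvtColor(im,cv2.COLOR_BGR2GRAY)
s=cv2.cvtColor(im,cv2.COLOR_BGR2HSV)
c=onplane([[351/1.5,168/1.5]],.035,*v)[0]; rs=np.arange(.095,.07,-.00025)
w=cv2.subtract(g,s[:,:,1])  # bright & unsaturated
for _ in range(3):
    P=radial(w,c,.034,rs,v,lambda x:(int(np.diff(x).argmax()) if x.max()>120 and np.diff(x).max()>4 else None)); q=circfit(P); c=q[0]
print('plate',q)
o=im[95:145,205:260]; cv2.imwrite('pics/w5c.png',cv2.resize(o,None,fx=10,fy=10,interpolation=cv2.INTER_CUBIC))
```

```text
plate (array([0.4899, 0.283 ]), np.float64(0.0857610229544822), np.int64(146), np.float64(0.00026274667153743103))
```

View pics/w5c.png

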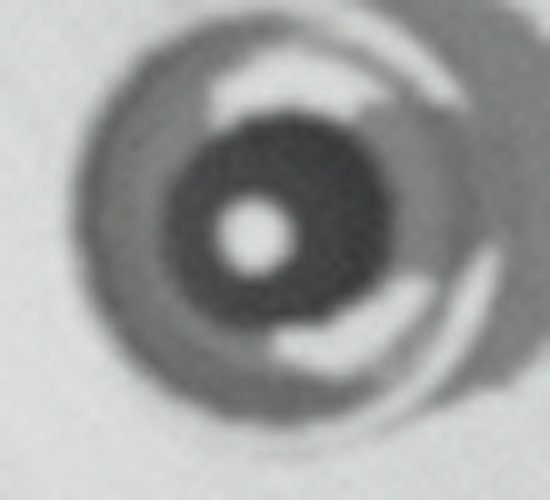

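Run:
```python
from meas import *
im,*v=load('w5.png')
print(onplane([[205+25.7,95+23.4]],.085,*v),onplane([[205+28.0,95+23]],.055,*v))
print(proj([[.4899,.283,.085],[.4899,.283,.055]],*v)-[205,95])
```

```text
[[0.4895 0.282 ]] [[0.4886 0.2818]]
[[24.8725 23.0244]
 [27.0718 21.9804]]
```

Run:
```python
from h import *
np.set_printoptions(precision=4,suppress=True)
c=[.4895,.2822]
ctrl.command_gripper(.6)
ctrl.goto(c+[.12],R(-90))
print(ctrl.move_l(c+[.0615],vel=.06,contact_N=8))
f0=np.array(ctrl.current_contact_force()); print(ctrl.current_tool_pos(),f0)
ctrl.command_gripper(0.0)
print(ctrl.current_grip_width()*91,ctrl.current_contact_force()-f0,ctrl.current_tool_pos(),ctrl.current_t())
ctrl.move_l(c+[.075],vel=.03)
print(ctrl.current_contact_force()-f0,ctrl.current_wrist_torque(),ctrl.current_grip_width()*91)
im,T,k,D=shot('side','s6.png'); cv2.imwrite('pics/s6c.png',cv2.resize(im[140:220,190:300],None,fx=6,fy=6,interpolation=cv2.INTER_CUBIC))
im,T,k,D=shot('wrist','w6.png'); cv2.imwrite('pics/w6b.png',cv2.resize(im,(768,576)))
```

```text
False
[0.4897 0.2823 0.0618] [-1.0959 -0.4043  0.3562]
23.574524115496715 [0.734 1.418 1.226] [0.4896 0.2824 0.0616] 16.3417
[ 1.0007 -0.1241 -6.8151] [-0.0272  0.1528  0.0328] 23.217760313915477
```

View pics/s6c.png

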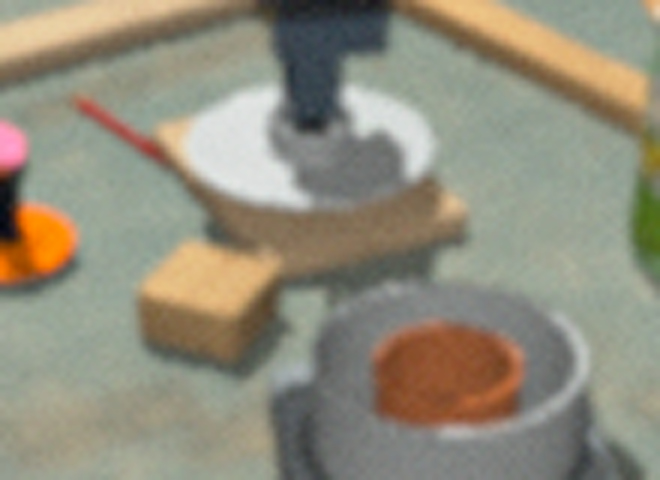

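View pics/w6b.png

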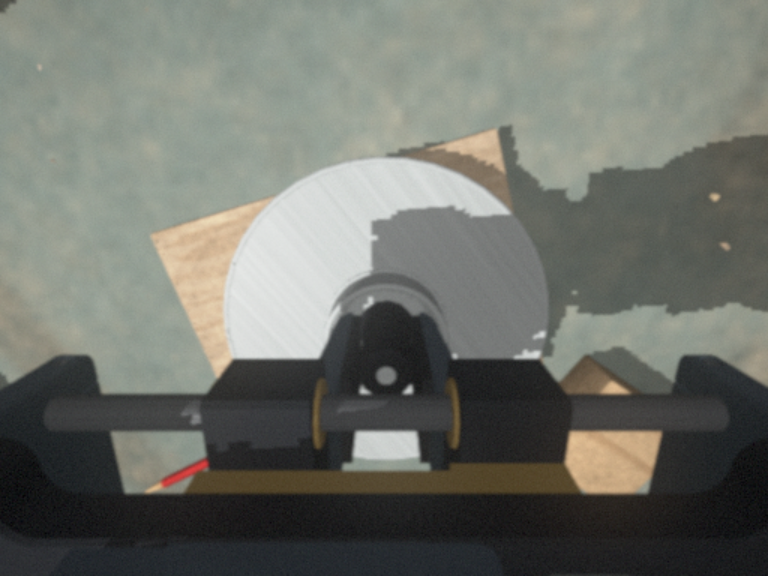

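Run:
```python
from h import *
np.set_printoptions(precision=4,suppress=True)
c=[.4895,.2822]; w=[.5117,-.0738]
ctrl.move_l(c+[.24],vel=.15)
ctrl.move_l(w+[.24],vel=.15)
ctrl.move_l(w+[.162],vel=.08)
print(ctrl.current_t(),ctrl.current_tool_pos(),ctrl.current_contact_force(),ctrl.current_grip_width()*91)
im,T,k,D=shot('wrist','w7.png'); cv2.imwrite('pics/w7b.png',cv2.resize(im,(768,576)))
im,T,k,D=shot('side','s7.png'); cv2.imwrite('pics/s7c.png',cv2.resize(im[150:270,200:330],None,fx=5,fy=5,interpolation=cv2.INTER_CUBIC))
im,T,k,D=shot('scene','c7.png'); cv2.imwrite('pics/c7c.png',cv2.resize(im[120:240,215:345],None,fx=5,fy=5,interpolation=cv2.INTER_CUBIC))
```

```text
21.9417 [ 0.512  -0.0739  0.1625] [ 0.743   0.6788 -4.9493] 23.240010033862042
```

View pics/w7b.png

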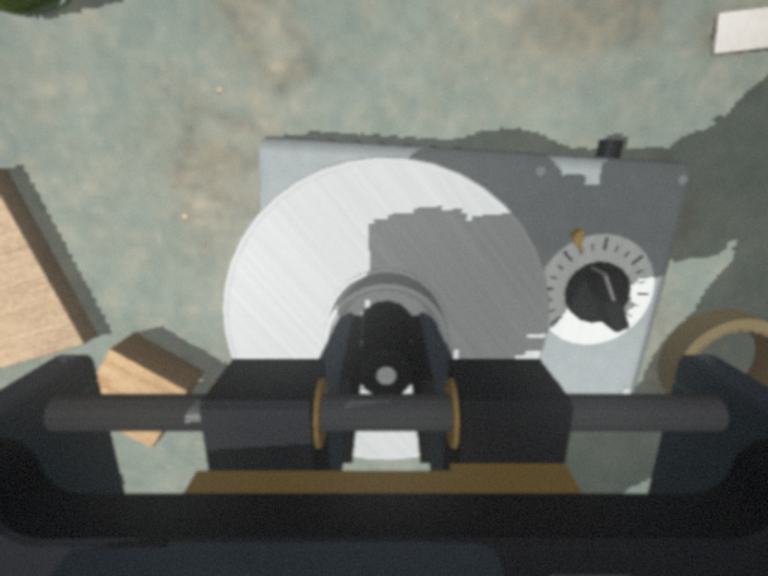

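View pics/s7c.png

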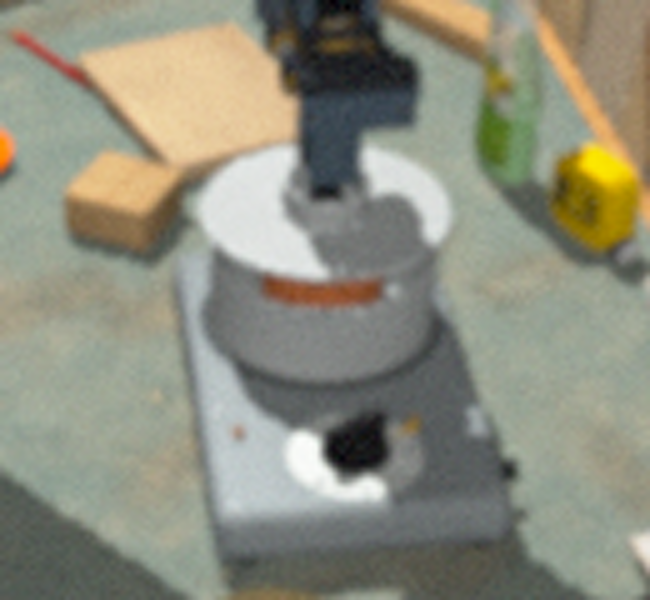

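View pics/c7c.png

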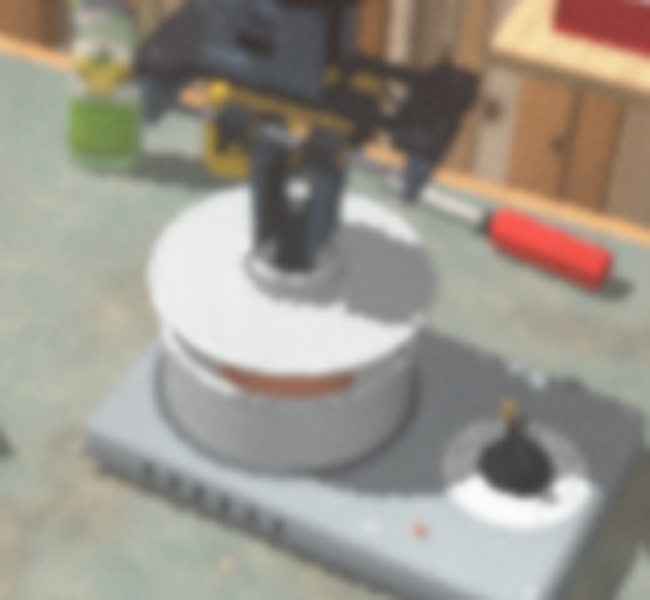

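Run:
```python
from h import *
np.set_printoptions(precision=4,suppress=True)
w=[.5117,-.0738]
print(ctrl.move_l(w+[.131],vel=.02,contact_N=9))
print(ctrl.current_t(),ctrl.current_tool_pos(),ctrl.current_contact_force(),ctrl.current_wrist_torque(),ctrl.current_grip_width()*91)
im,T,k,D=shot('side','s8.png'); cv2.imwrite('pics/s8c.png',cv2.resize(im[150:270,200:330],None,fx=5,fy=5,interpolation=cv2.INTER_CUBIC))
im,T,k,D=shot('scene','c8.png'); cv2.imwrite('pics/c8c.png',cv2.resize(im[120:240,215:345],None,fx=5,fy=5,interpolation=cv2.INTER_CUBIC))
```

```text
True
23.3833 [ 0.5118 -0.0738  0.1335] [-1.0476  0.8105  7.2191] [-0.0679  0.2807  0.0182] 23.21656376561738
```

View pics/s8c.png

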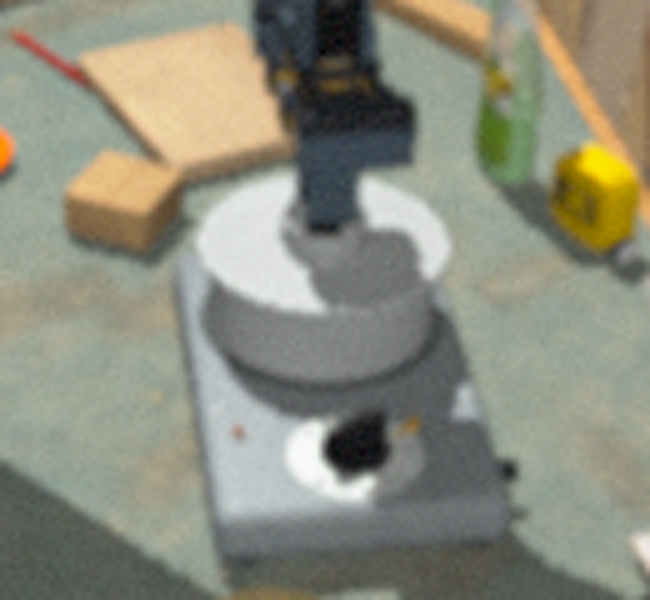

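View pics/c8c.png

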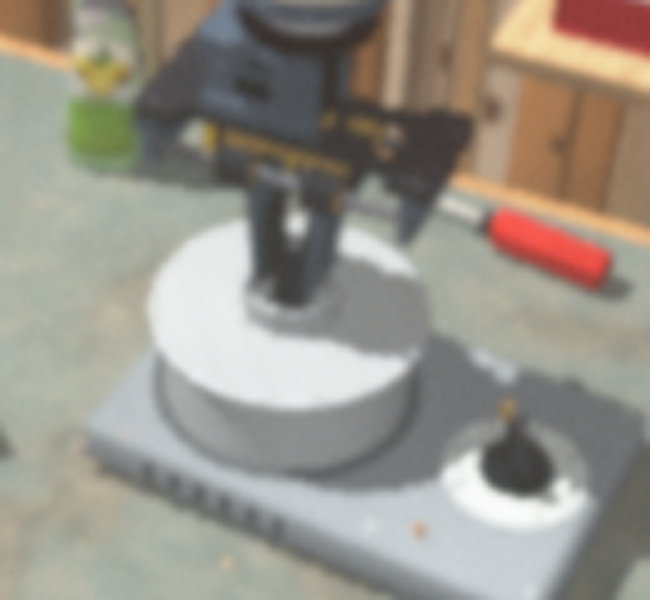

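Run:
```python
from h import *
np.set_printoptions(precision=4,suppress=True)
w=[.5117,-.0738]
ctrl.command_gripper(.5); ctrl.sleep(.3)
print(ctrl.current_contact_force(),ctrl.current_tool_pos())
ctrl.move_l(w+[.20],vel=.08)
ctrl.goto([.455,-.10,.29],R(-90))
im,T,k,D=shot('wrist','w9.png'); print(ctrl.current_t()); cv2.imwrite('pics/w9b.png',cv2.resize(im,(768,576)))
uv=proj([.5117,-.0738,.157],T,k,D)[0].astype(int);print(uv)
cv2.imwrite('pics/w9c.png',cv2.resize(im[uv[1]-25:uv[1]+35,uv[0]-30:uv[0]+30],None,fx=10,fy=10,interpolation=cv2.INTER_CUBIC))
```

```text
[ 0.2805 -0.8454 -0.0899] [ 0.511  -0.0736  0.1327]
25.8833
[233 131]
```

View pics/w9b.png

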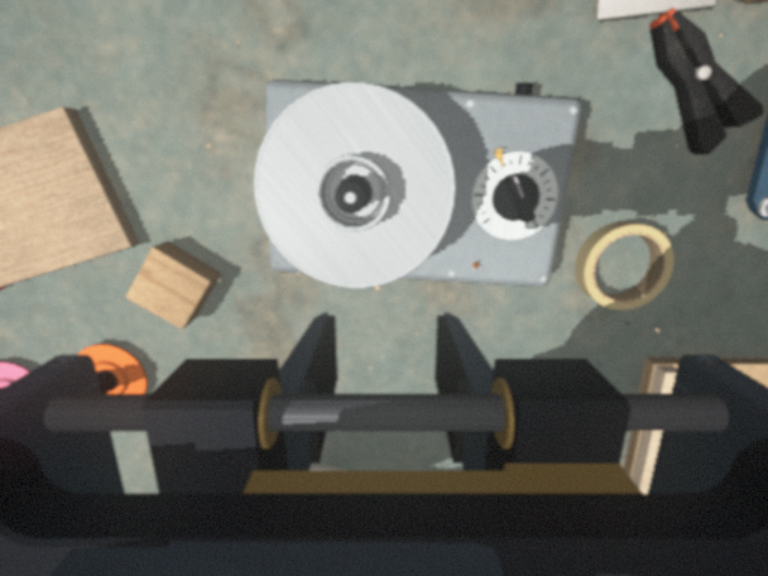

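View pics/w9c.png

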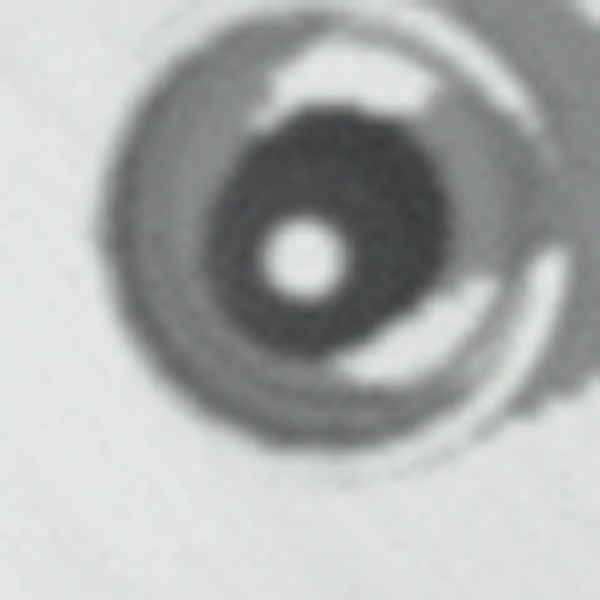

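Run:
```python
from meas import *
im,*v=load('w9.png')
g=cv2.cvtColor(im,cv2.COLOR_BGR2GRAY); s=cv2.cvtColor(im,cv2.COLOR_BGR2HSV); w=cv2.subtract(g,s[:,:,1])
c=np.array([.5117,-.0738]); rs=np.arange(.095,.07,-.00025)
for _ in range(3):
    P=radial(w,c,.108,rs,v,lambda x:(int(np.diff(x).argmax()) if x.max()>120 and np.diff(x).max()>4 else None)); q=circfit(P); c=q[0]
print('outer plate',q); print('dot',onplane([[233.5,132.0]],.157,*v))
# collar outer top at z=.129 left-bottom edges
x,y=[233-30,131-25]
print(onplane([[x+10.3,y+22.5],[x+31,y+44.5]],.129,*v))
print(proj([[.5117+.03*np.cos(a),-.0738+.03*np.sin(a),.129] for a in (0,np.pi/2,np.pi,-np.pi/2)],*v)-[x,y])
print(ctrl.ik([.5117,-.0738,.112],R(-90)))
```

```text
outer plate (array([ 0.5119, -0.073 ]), np.float64(0.08562156459404881), np.int64(149), np.float64(0.00036210101477585077))
dot [[ 0.5114 -0.0739]]
[[ 0.5129 -0.0474]
 [ 0.4864 -0.0716]]
[[31.7168 -2.6449]
 [ 7.3676 23.5298]
 [32.909  48.3107]
 [57.289  23.515 ]]
[-14.8268  27.2611  99.006   -0.      53.733   75.1732]
```

Run:
```python
from h import *
np.set_printoptions(precision=4,suppress=True)
c=[.5116,-.0735]
ctrl.command_gripper(1.0)
ctrl.goto(c+[.20],R(-90))
print(ctrl.move_l(c+[.112],vel=.05,contact_N=6),ctrl.current_tool_pos())
f0=np.array(ctrl.current_contact_force())
ctrl.command_gripper(0.0)
print(ctrl.current_grip_width()*91,ctrl.current_contact_force()-f0,ctrl.current_tool_pos(),ctrl.current_t())
ctrl.move_l(c+[.118],vel=.015)
print(ctrl.current_contact_force()-f0,ctrl.current_wrist_torque(),ctrl.current_grip_width()*91,ctrl.current_tool_pos())
im,T,k,D=shot('side','s10.png'); cv2.imwrite('pics/s10c.png',cv2.resize(im[150:270,200:330],None,fx=5,fy=5,interpolation=cv2.INTER_CUBIC))
im,T,k,D=shot('wrist','w10.png'); cv2.imwrite('pics/w10b.png',cv2.resize(im,(768,576)))
```

```text
False [ 0.5117 -0.0736  0.1122]
58.31735917327219 [0.1359 0.3286 1.6284] [ 0.5116 -0.0735  0.112 ] 29.7333
[ 0.1674 -0.2869 -2.7745] [-0.0422  0.1566 -0.0849] 58.23634186865659 [ 0.5116 -0.0735  0.118 ]
```

View pics/s10c.png

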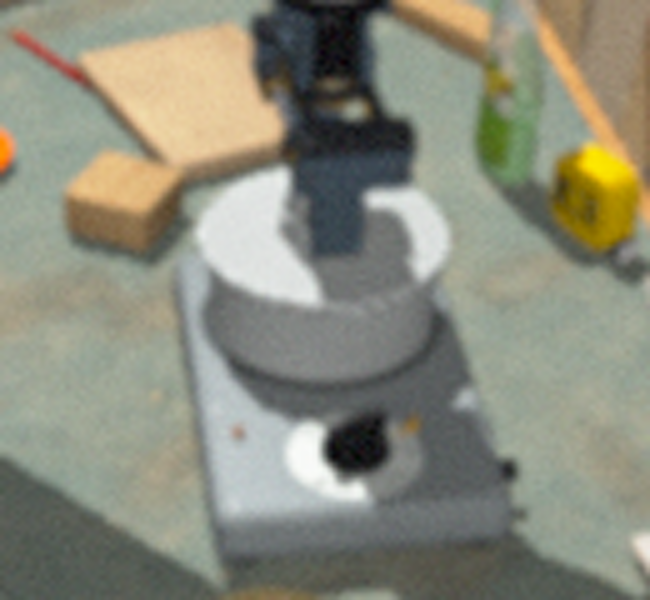

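View pics/w10b.png

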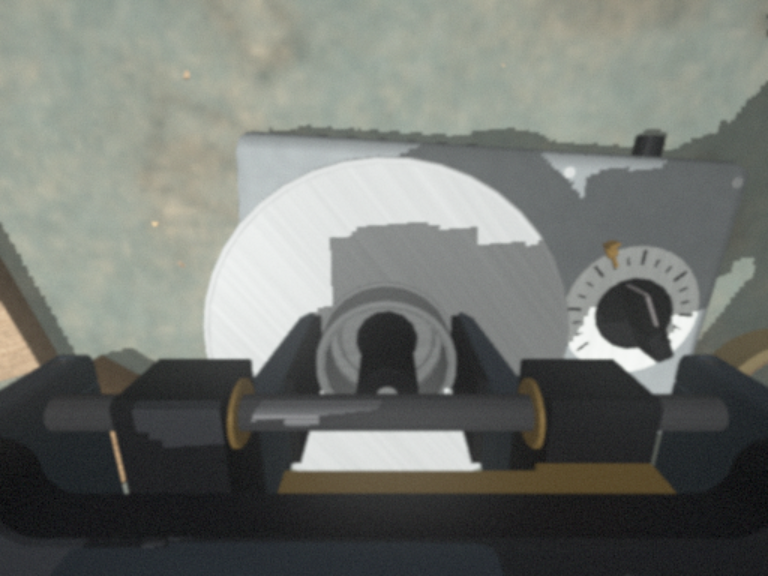

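Run:
```python
from h import *
np.set_printoptions(precision=4,suppress=True)
c=[.5116,-.0735]
ctrl.move_l(c+[.15],vel=.03)
ctrl.move_l(c+[.207],vel=.06)
ctrl.sleep(.5)
print(ctrl.current_t(),ctrl.current_contact_force(),ctrl.current_wrist_torque(),ctrl.current_grip_width()*91,ctrl.current_tool_pos())
im,T,k,D=shot('side','s11.png'); cv2.imwrite('pics/s11c.png',cv2.resize(im[140:260,200:330],None,fx=5,fy=5,interpolation=cv2.INTER_CUBIC))
im,T,k,D=shot('scene','c11.png'); cv2.imwrite('pics/c11c.png',cv2.resize(im[120:240,215:345],None,fx=5,fy=5,interpolation=cv2.INTER_CUBIC))
im,T,k,D=shot('wrist','w11.png'); cv2.imwrite('pics/w11b.png',cv2.resize(im,(768,576)))
```

```text
33.2 [-0.3969 -0.4883 -2.3985] [-0.0156  0.1639  0.0378] 58.46008298066758 [ 0.5116 -0.0735  0.2069]
```

View pics/s11c.png

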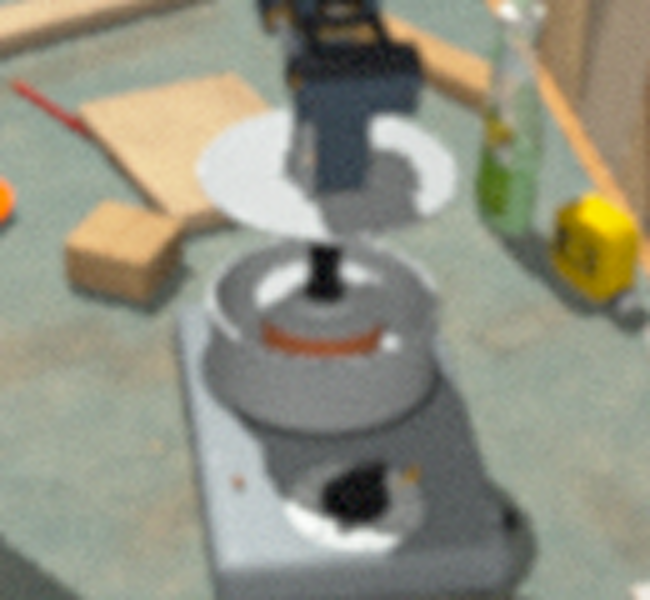

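View pics/c11c.png

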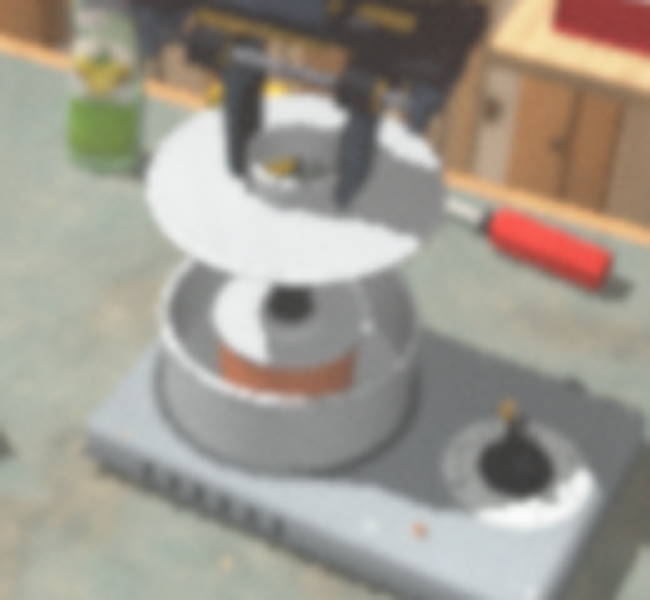

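View pics/w11b.png

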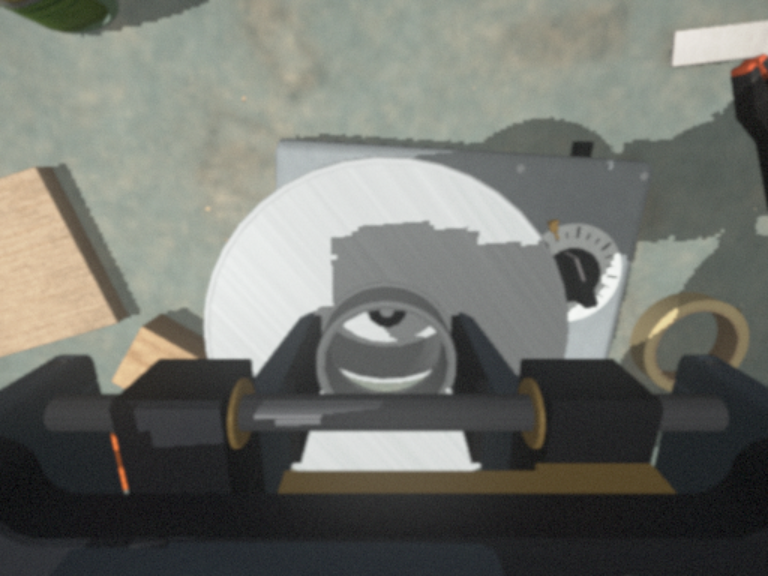

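```bash
python3 -c "
from bench import ctrl
print(ctrl.current_t(),abs(ctrl.current_dq()).max()); print(ctrl.sign_off())"
```

```text
33.35 0.11993692548784951
the job is handed in; nothing more can be done
None
```

I finished the job and handed it in at 33.4 s of the 72 s allowed. No check failed or disagreed; the sign-off itself reports no verdict.

- **Thermostat:** I turned the knob about 58.6° clockwise. After letting go, the wrist picture showed the white pointer line in line with the clip tip, within a pixel.
- **Placing the lids:** I carried both lids by the black knob and lowered them until contact. Contact came at a tool height of 133.5 mm, the height I had worked out for the seated lids. The inner lid's knob measured about 0.3 mm and the outer lid about 1 mm from the warmer's axis before I lifted the ring.
- **Lifting the outer lid:** I gripped it by the collar and raised it alone by 95 mm. Its underside should be about 192 mm above the bench, straight over the jacket. In the pictures it is level and has not slipped in the fingers. The inner lid stands undisturbed in the glue pot.
- **Bystanders:** I never touched the bottle, tape roll or wood block. They look unmoved in the views I took, though I did not measure them again.

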